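# Lock the garnish pan into its cradle

### The job

Make the garnish pan ready for transport: push the lidded steel pan along its cradle with the fingertips until it is fully home against the back stop, then flip the red-handled latch lever over past its centre so that it snaps down across the front of the pan. Only push: never lift or tip the pan, do not swing the lever over before the pan is home, and leave the bowl, oil bottle, jar, mug, can, shaker and spatula where they are.

Things in the scene. Friction and masses are not known exactly. Their poses are not given: they have to be found in the camera images.
- cradle: Fixed cradle: dark plate, white rails and stop. Origin on the table top, below where the pan's centre belongs; x points from the open front to the back stop (push direction), y left to the latch side. Floor 4 mm thick, x -155 to 70 mm. Side rails at y = +-92 mm, 6 mm thick, tops 26 mm above the table, 178 mm clear between. Grey latch bracket outside the left rail, x -68, y 115 mm, 62 mm high.
- pan: Loose lidded steel pan, 0.4 to 0.9 kg, between the rails, 45 to 75 mm short of home. Origin: centre of its underside; x as the cradle's. Body 104 (x) x 172 x 62 mm high, rim 108 x 176 mm at z 62 to 70 mm; handle bar on the lid along y, 60 mm long, 8 mm thick, top at 94 mm. Home: its origin 4 mm above the cradle's, body touching the stop. Slides with a push of a few N.
- pan_front (a point): Middle of the pan's front rim edge (the side away from the back stop, facing the robot), 66 mm above the pan's underside: push here or just below it, in the cradle's +x direction.
- stop (a point): Middle of the inner face of the cradle's back stop, 52 mm along x from the cradle's origin, 26 mm above the table; the stop is 190 mm wide, 10 mm thick, top 48 mm above the table. The pan's body ends up touching it.
- latch (a joint): Lever angle, rad; turns about the cradle's x through latch_pivot. 0 = open, leaning outwards (cradle +y) 40 degrees from upright; 0.70 upright; 1.05 dead centre; past it a spring snaps it to 2.09 = locked, lying inwards across the pan's front. The spring resists with 0.23 N m at 0, none at dead centre: 40 mm above the pivot, about 6 N. If the pan is not home the lever lands on its rim.
- latch_pivot (a point): Pivot of the lever, fixed on the cradle at x -68, y +115, z 50 mm of its frame.
- latch_tip (a point): Centre of the round end of the lever's red grip, 90 mm from the pivot. Round bar 16 mm thick, its outer 40 mm red. Open: tip 58 mm outside and 69 mm above the pivot (119 mm above the table). Upright the end is 148 mm above the table. Push on the red part, towards the cradle, with the end free to rise.
- bowl: White bowl, 100 mm wide, 45 mm high, right of the cradle; leave alone. Origin at the centre of its underside.
- oil: Amber oil bottle, 48 mm wide, 140 mm high, left of the cradle near its back; leave alone. Origin at the centre of its underside.
- jar: Small glass jar with green cap, 48 mm wide, 60 mm high, behind the back stop; leave alone. Origin at the centre of its underside.
- mug: Blue mug, 76 mm wide, 85 mm high, far left of the table; leave alone. Origin at the centre of its underside.
- can: Can with yellow label, 70 mm wide, 100 mm high, far left of the table; leave alone. Origin at the centre of its underside.
- shaker: Aluminium shaker, 48 mm wide, 90 mm high, behind the back stop; leave alone. Origin at the centre of its underside.
- spatula: Green-handled spatula lying on the green cutting board (15 mm thick) on the right; leave alone. Origin at its underside.
There are look-alikes about, which are no part of the job. Leave any purple or yellow look-alike of the pan alone.

How it is judged:
By the outcome, as a careful person would: the job done as asked, in the order asked, and still so for the second after the job is handed in, with the robot touching nothing.
It also fails if it takes over 48 s, if anything falls off the work surface, if the arm or the gripper's body presses on something with over 40 N, if the wrist force passes 120 N, or if a joint passes its speed limit or range.

### The arm

A 7-joint arm with a two-finger parallel gripper is mounted at the origin on the work surface. World frame = base frame: x ahead of the robot, y to its left, z up, the work surface at z = 0. Lengths are in m, angles in rad, forces in N, time in s.
With the tool pointing down it reaches from about 0.35 to 0.9 m from the base axis. Payload 7.2 kg.
Tool frame: the origin (TCP) lies midway between the tips of the shut fingers; the grasp point (between the pads) lies 19 mm behind it; y points along the fingers, z is the direction in which the jaws open and shut, and the axes are right-handed (so a half turn about y gives the same grasp; the last joint's range is limited). The gripper opens to 88 mm and grips with 3 to 60 N. Pads are 20 mm wide; open, the fingers measure 115 mm over their backs; the gripper's body (75 mm by 178 mm) begins 61 mm behind the grasp point.
Start: joints at [-1.168, 0.411, -0.013, 1.596, 0.006, 1.134, -0.082], TCP at [0.284, 0.557, 0.223] pointing down, gripper open.
Joint ranges: [-2.95, 2.95], [-0.29, 1.99], [-1.47, 1.44], [0.14, 2.54], [-1.03, 4.17], [0.13, 1.85], [-2.86, 2.86]. Speed limits (rad/s): [2.39, 2.39, 3.01, 3.01, 3.14, 3.14, 3.14].

### API

Orientations are given as a unit quaternion [x, y, z, w].
In Python, from plant import arm, viewer, workorder, spot_in, masks_of, spot_point gives the robot as it stands.
- The arm moves only by the tool carry_out, never from a script. Its argument "plan" is a list of rows, each a list of 5 numbers: the finger opening in m, from 0 to 0.0878, then the shift along the tool's x, y, z in m, then the turn about the tool's y in degrees. In form: [[gripper, dx, dy, dz, turn], ...]. A call has 1 to 10 rows; each row shifts and turns the commanded pose from where the row before left it, along the tool's axes as they then stand; what a row does not reach is not made up. A row lasts 1/8 s, in which the tool goes at most 62.5 mm and 10.7 degrees, less where a joint would pass 70% of its speed; a pose out of reach is approached as far as the arm can. A call with a gripper value outside its range is refused whole. The fingers move at their own pace and stop on an object; "force" is the grip in N (left out, the last holds). Time passes only in rows, so rows that do not move let the fingers close. It gives the time, the measured TCP pose, the force and the opening at its end, in the units of the state.
- arm.sense(): the state, without advancing time (a new reading comes with each control period).
- viewer.capture(name): name is "scene" or "top" or "wrist"; returns the picture (420x560x3 uint8, red, green, blue); there is no depth.
- viewer.camera_info(name): a dict with "fovy" (degrees; the focal length in pixels is half the picture's height over the tangent of half this angle, whatever the lens; pixels are square), "cx", "cy" (the principal point, pixels), "k1" (the pictures are not rectified: a ray, as slopes to the right and down, at radius r is drawn at 1 + k1 r^2 times it, then the intrinsics apply), "R" (3x3) and "t" (3): a world point X has camera coordinates R X + t. Camera axes: x right, y down, z forward; pixel columns grow to the right and rows downward; lengths in m; the calibration is good to about 2 mm. A picture is of the moment at which its call begins: read the wrist's pose just before it. camera_info takes no time and is no camera call; for the wrist camera it gives the pose at the moment of the call.
- workorder.sign_off(): hands the job in, once; it reports no verdict.
Trained networks look in the newest picture that a camera, given by its name, has taken for a name from the list of things; names that differ only in an ending like _2 or _b are one class to them, and where a whole thing is asked for, a point or a joint stands for the part that bears it (a point fixed in the world has none). Each returns a list of dicts, best first, with "confidence" (0 to 1); they miss things now and then, are a little off and sometimes report something else, mostly with a low value. They report only what shows in the picture. A call takes as long as a camera call. They do not tell look-alikes from the thing itself.
- spot_in(name, camera): "at" ([x, y, z] in m, in world coordinates, good to about 4 mm: the middle of the surface that is visible of it).
- masks_of(name, camera): "region" (420x560 bool, what is visible of it).
- spot_point(name, camera): "at" ([x, y, z] in m, in world coordinates, good to about 4 mm: a listed point, or the origin of a listed thing).
The state is a dict: "time_s": time; "q": joint angles; "qvel": joint speeds; "effort": joint torques, N m; "tcp_pos": TCP position; "ee_rot": TCP orientation; "force": force on the tool from outside, world axes, zero at the start; "moment": the same for the moment, N m; "finger_gap": finger opening in m.
Only numpy, scipy, OpenCV 4.12 (cv2) and the standard library are available. Lean on these libraries where they do the work, as an engineer would, in place of code of your own. Each camera call takes 0.05 s, during which the arm holds its last target.

## Working session

There is one attempt and no reset: what is moved stays moved. The work goes in short steps, Python scripts to look and compute and a tool call to move; the robot and the scene stay as the last step left them, time stands still between calls to the robot, and variables do not carry over. Pictures are saved under pics/ and viewed, and the job is handed in when it is done.

Besides the shell and the picture viewer there is one more tool, called after "Emit:" as name(argument=value, ...) on one line, values as JSON. carry_out: Moves the arm, as the interface text tells. Its arguments: {"type":"object","properties":{"plan":{"type":"array","items":{"type":"array","items":{"type":"number"}}},"force":{"type":"number"}},"required":["plan"]}

```bash
ls; mkdir -p pics; python3 - <<'E'
from plant import arm, viewer, workorder, spot_in, masks_of, spot_point
import cv2
s=arm.sense(); print(s)
for c in ["scene","top"]:
    im=viewer.capture(c); cv2.imwrite(f"pics/{c}0.png",im[:,:,::-1])
    for n in ["pan","cradle","pan_front","stop","latch_pivot","latch_tip","oil"]:
        print(c,n,[( [round(float(v),3) for v in d["at"]],round(d["confidence"],2)) for d in spot_point(n,c)])
print(arm.sense()["time_s"])
E
```

```text
pics
{'time_s': 0.0, 'q': array([-1.16817864,  0.41187306, -0.0127185 ,  1.59704372,  0.0056095 ,
        1.13429524, -0.08218346]), 'qvel': array([ 4.17467498e-04, -5.73501784e-04, -2.55402012e-04, -4.04221528e-04,
       -2.39777820e-03, -1.12220163e-03,  5.31748798e-05]), 'effort': array([ 2.02559904e-04, -5.87956274e+01,  6.41975999e-01, -2.91065705e+01,
       -5.37258969e-02,  1.85937696e-02,  1.64619773e-04]), 'tcp_pos': array([0.28331693, 0.55652839, 0.2218259 ]), 'ee_rot': array([ 0.68816083, -0.16499788,  0.16481884, -0.6870554 ]), 'force': array([0.36434317, 1.35293845, 0.38516237]), 'moment': array([-0.03762976,  0.00012184,  0.01412316]), 'finger_gap': 0.0876150673043198}
scene pan [([0.591, -0.003, 0.004], 0.84), ([0.514, -0.262, 0.003], 0.83), ([0.333, -0.111, -0.0], 0.66), ([0.766, 0.003, 0.001], 0.64)]
scene cradle [([0.652, 0.017, 0.003], 0.94)]
scene pan_front [([0.545, -0.009, 0.07], 0.75), ([0.564, -0.293, 0.068], 0.73), ([0.345, -0.059, 0.062], 0.68)]
scene stop [([0.7, 0.026, 0.026], 0.83)]
scene latch_pivot [([0.555, 0.108, 0.05], 0.65)]
scene latch_tip [([0.54, 0.168, 0.122], 0.51)]
scene oil [([0.682, 0.18, -0.001], 0.62)]
top pan [([0.517, -0.271, 0.003], 0.92), ([0.333, -0.113, 0.002], 0.76), ([0.593, -0.003, 0.007], 0.73), ([0.647, 0.018, 0.002], 0.17)]
top cradle [([0.644, 0.015, 0.001], 0.97)]
top pan_front [([0.348, -0.058, 0.063], 0.94), ([0.566, -0.298, 0.065], 0.74), ([0.539, -0.013, 0.074], 0.61), ([0.493, -0.585, 0.013], 0.54)]
top stop [([0.702, 0.027, 0.026], 0.78), ([0.687, 0.181, -0.0], 0.51)]
top latch_pivot [([0.549, 0.111, 0.048], 0.76)]
top latch_tip [([0.542, 0.166, 0.119], 0.55)]
top oil [([0.686, 0.183, -0.003], 0.65)]
0.8
```

View pics/scene0.png

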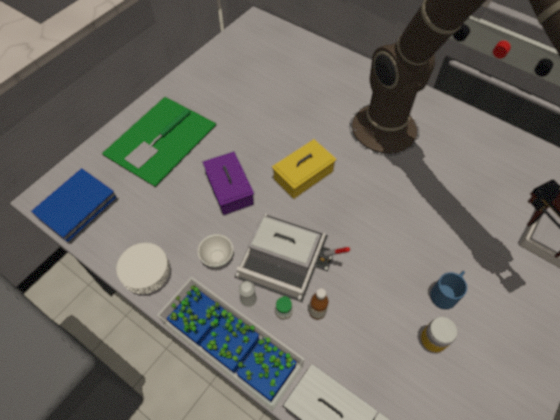

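View pics/top0.png

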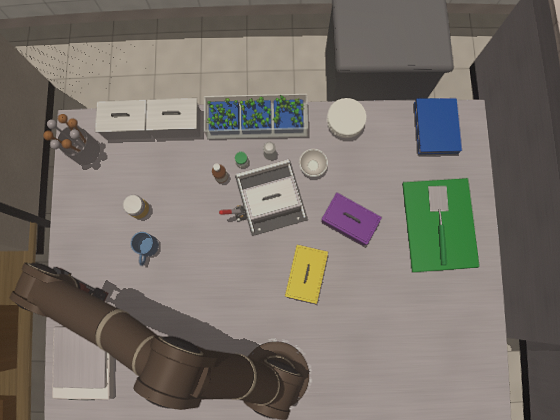

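The top picture shows the steel pan in the cradle at about (270,197), the red lever at (228,212) and the stop at (265,168). The purple look-alike is at (351,218) and the yellow one at (307,274). Next I'll fit the cradle pose and check it with an overlay.

```bash
cat > h.py <<'E'
import numpy as np, cv2
from scipy.spatial.transform import Rotation as Ro
from plant import viewer
def proj(X,ci):
    X=np.atleast_2d(X); c=X@np.array(ci["R"]).T+np.array(ci["t"])
    s=c[:,:2]/c[:,2:]; r2=(s**2).sum(1,keepdims=True); s=s*(1+ci["k1"]*r2)
    f=210/np.tan(np.radians(ci["fovy"])/2)
    return s*f+[ci["cx"],ci["cy"]]
def C(p,P):  # cradle->world, p=(x,y,yaw)
    P=np.atleast_2d(P); c,s=np.cos(p[2]),np.sin(p[2])
    return np.c_[p[0]+c*P[:,0]-s*P[:,1],p[1]+s*P[:,0]+c*P[:,1],P[:,2]]
def rect(x0,x1,y0,y1,z): return [[x0,y0,z],[x1,y0,z],[x1,y1,z],[x0,y1,z]]
def overlay(cam,im,p,pan=None,lat=None,out="o.png",box=None,k=4):
    ci=viewer.camera_info(cam); im=cv2.resize(im[:,:,::-1].copy(),None,fx=k,fy=k,interpolation=cv2.INTER_CUBIC)
    def dr(P,col):
        uv=(proj(C(p,P),ci)+.5)*k-.5; cv2.polylines(im,[uv.round().astype(int)],True,col,1)
    for s in (1,-1): dr(rect(-.155,.07,s*.089,s*.095,.026),(0,255,0))
    dr(rect(.052,.062,-.095,.095,.048),(0,255,255))
    if pan is not None:
        dr(rect(pan-.054,pan+.054,-.088,.088,.074),(0,0,255)); 
    if lat is not None:
        a=lat-np.radians(40); dr([[-.068,.115,.05],[-.068,.115-.09*np.sin(a),.05+.09*np.cos(a)]],(255,0,255))
    u0,u1,v0,v1=[b*k for b in box]; cv2.imwrite(out,im[v0:v1,u0:u1])
E
python3 - <<'E'
from h import *; from plant import *
from scipy.optimize import least_squares
obs=[([0,0,0],[.648,.016,0]),([.052,0,.026],[.701,.0265,.026]),([-.068,.115,.05],[.552,.1095,.05]),([-.068,.173,.119],[.541,.167,.119])]
A=np.array([o[0] for o in obs]);B=np.array([o[1] for o in obs])
def f(q): 
    r=(C(q[:3],A)-B)[:,:2].ravel(); pc=C(q[:3],[[q[3],0,0],[q[3]-.054,0,0]]); 
    return np.r_[r,(pc-[[.592,-.003,0],[.542,-.011,0]])[:,:2].ravel()]
s=least_squares(f,[.65,.016,.22,-.06]); print(s.x.round(4),np.degrees(s.x[2]),(s.fun*1000).round(1))
import cv2
for c,b in (("top",(205,325,145,240)),("scene",(220,360,200,310))):
    overlay(c,cv2.imread(f"pics/{c}0.png")[:,:,::-1],s.x[:3],s.x[3],0,f"pics/{c}_ov.png",b,5)
E
```

```text
[ 0.6486  0.0146  0.2465 -0.0574] 14.124998151394337 [ 0.6 -1.4 -2.   0.8  2.6 -0.  -0.6 -1.3  0.9  3.6 -1.4 -1.6]
```

View pics/top_ov.png

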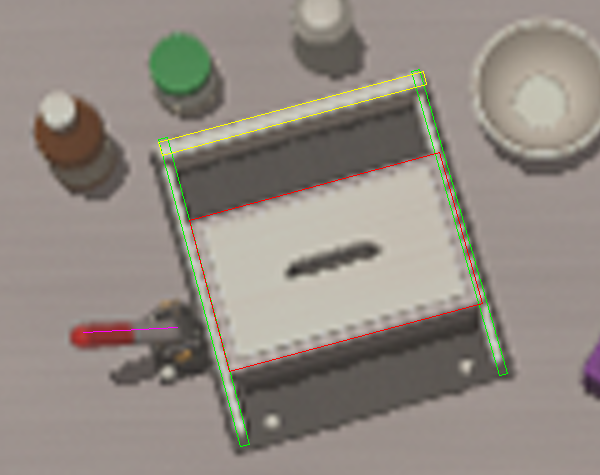

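View pics/scene_ov.png

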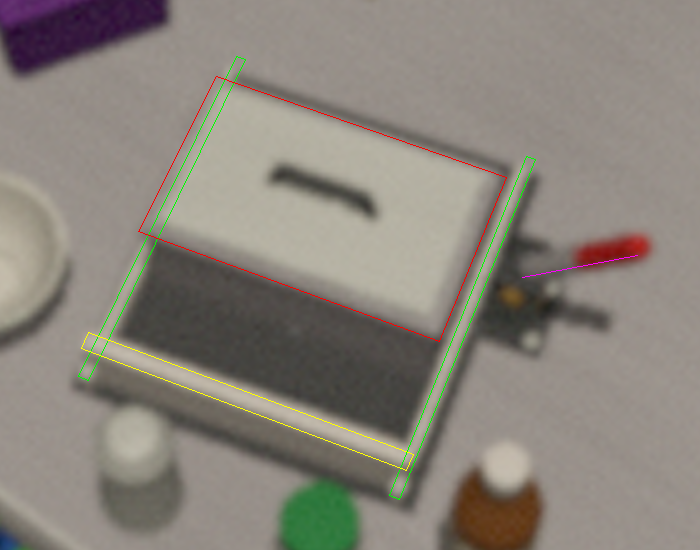

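The overlay matches the rails, stop and pan to about 2 mm. The pan is about 57 mm short of home. Now the moves in tool axes.

```bash
cat >> h.py <<'E'
PC=(.6486,.0146,.2465)
def rep(target_c=None):
    from plant import arm
    s=arm.sense(); Rm=Ro.from_quat(s["ee_rot"]).as_matrix(); p=np.array(s["tcp_pos"])
    c,n=np.cos(PC[2]),np.sin(PC[2]); Rc=np.array([[c,n,0],[-n,c,0],[0,0,1]])
    F=Rc@np.array(s["force"])
    print("t",round(s["time_s"],2),"tcp cradle",(Rc@(p-[PC[0],PC[1],0])).round(4),"F cradle",F.round(1),"gap",round(s["finger_gap"],4))
    print("tool axes in cradle cols\n",(Rc@Rm).round(3))
    if target_c is not None:
        d=C(PC,target_c)[0]-p; print("tool delta",(Rm.T@d).round(4), "world",d.round(3))
E
python3 - <<'E'
from h import *
rep([-.20,0,.20])
from plant import arm
Rm=Ro.from_quat(arm.sense()["ee_rot"]).as_matrix(); print(Rm.round(3))
# needed turn about tool y to align tool x with +-cradle x
t=PC[2]; ex=np.array([np.cos(t),np.sin(t),0]); 
for s in (1,-1):
    v=Rm.T@(s*ex); print(s,v.round(3),np.degrees(np.arctan2(-v[2],v[0])))
E
```

```text
t 0.8 tcp cradle [-0.2217  0.6151  0.2227] F cradle [ 1.1 -0.2  0.2] gap 0.0877
tool axes in cradle cols
 [[ 0.754  0.     0.657]
 [-0.657  0.     0.754]
 [-0.    -1.     0.   ]]
tool delta [ 0.4207  0.0226 -0.4493] world [ 0.171 -0.591 -0.023]
[[ 0.891  0.     0.454]
 [-0.454  0.     0.891]
 [-0.    -1.     0.   ]]
1 [0.754 0.    0.657] -41.09909816995093
-1 [-0.754 -0.    -0.657] 138.9009018300491
```

Emit:
carry_out(plan=[[0.05,0,0,0,-10.3],[0.05,0,0,0,-10.3],[0.05,0,0,0,-10.3],[0.05,0,0,0,-10.2],[0.05,0.0,0,-0.04,0],[0.05,0,0,-0.05,0],[0.05,0,0,-0.05,0],[0.05,0,0,-0.05,0],[0.05,0,0,-0.05,0],[0.05,0,0,-0.05,0]])

```text
time_s: 2.05
tcp_pos: [0.3547, 0.2742, 0.2229]
ee_rot: [-0.702, -0.087, 0.087, 0.702]
force: [0.9, -0.2, -0.0]
finger_gap: 0.0502
```

```bash
python3 -c "
from h import *; rep([-.20,0,.16])"
```

```text
t 2.05 tcp cradle [-0.2217  0.3235  0.2229] F cradle [ 0.8 -0.4 -0. ] gap 0.0502
tool axes in cradle cols
 [[ 1.     0.001  0.   ]
 [-0.     0.     1.   ]
 [ 0.001 -1.     0.   ]]
tool delta [ 0.0217  0.0628 -0.3235] world [ 0.1   -0.308 -0.063]
```

Emit:
carry_out(plan=[[0.05,0.01,0,-0.05,0],[0.05,0.01,0,-0.05,0],[0.05,0,0,-0.05,0],[0.05,0,0,-0.05,0],[0.05,0,0,-0.05,0],[0.05,0,0,-0.05,0],[0.05,0,0,-0.023,0],[0.05,0,0.03,0,0],[0.05,0,0.03,0,0],[0.05,0,0,0,0]])

```text
time_s: 3.3
tcp_pos: [0.4511, -0.0327, 0.1613]
ee_rot: [-0.702, -0.086, 0.088, 0.702]
force: [0.5, 1.2, 0.3]
finger_gap: 0.0502
```

```bash
python3 - <<'E'
from h import *; rep([-.16,0,.055])
im=viewer.capture("top"); overlay("top",im,PC,-.0574,0,"pics/top1.png",(205,325,145,260),5)
im=viewer.capture("wrist"); cv2.imwrite("pics/wrist1.png",im[:,:,::-1])
E
```

```text
t 3.3 tcp cradle [-0.203   0.0023  0.1613] F cradle [0.8 1.1 0.3] gap 0.0502
tool axes in cradle cols
 [[ 1.    -0.004  0.   ]
 [-0.     0.001  1.   ]
 [-0.004 -1.     0.001]]
tool delta [ 0.0434  0.1062 -0.0024] world [ 0.042  0.008 -0.106]
```

View pics/wrist1.png

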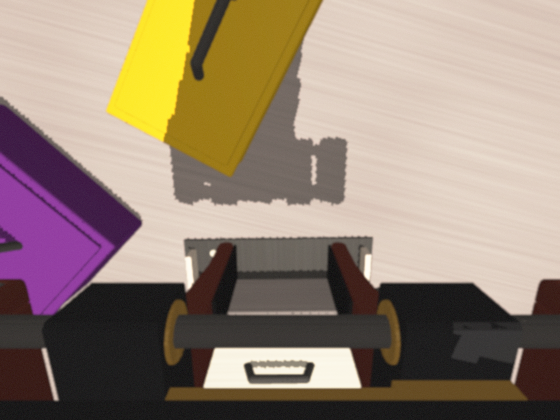

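View pics/top1.png

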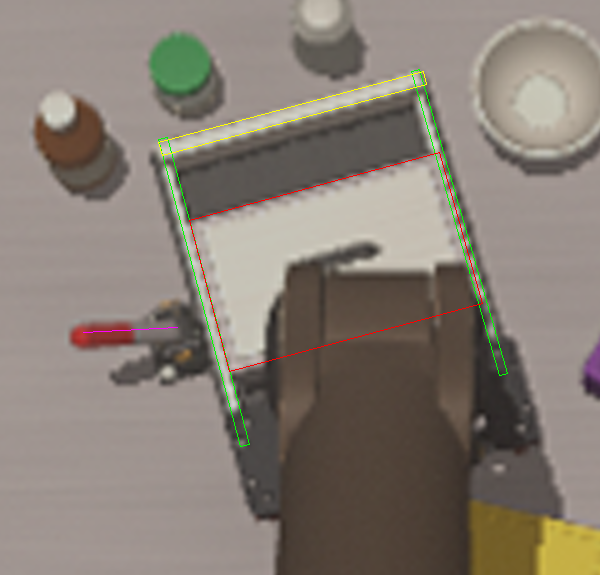

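The fingers straddle the cradle's centreline (about x=282 in the wrist picture) and run parallel to the rails. Next I'll descend in front of the pan and approach it.

Emit:
carry_out(plan=[[0.05,0,0.05,-0.002,0],[0.05,0,0.05,0,0],[0.05,0,0.006,0,0],[0.05,0.03,0,0,0],[0.05,0.03,0,0,0],[0.05,0.01,0,0,0],[0.05,0.005,0,0,0],[0.05,0.005,0,0,0],[0.05,0.005,0,0,0],[0.05,0.0,0,0,0]])

```text
time_s: 4.65
tcp_pos: [0.534, -0.0141, 0.0565]
ee_rot: [-0.702, -0.086, 0.088, 0.702]
force: [-4.1, -0.9, 3.3]
finger_gap: 0.05
```

```bash
python3 - <<'E'
from h import *; rep([-.064,0,.055])
E
```

```text
t 4.65 tcp cradle [-1.181e-01  1.000e-04  5.650e-02] F cradle [-4.2  0.2  3.3] gap 0.05
tool axes in cradle cols
 [[ 1.    -0.002  0.   ]
 [-0.     0.001  1.   ]
 [-0.002 -1.     0.001]]
tool delta [ 0.0541  0.0014 -0.0001] world [ 0.052  0.013 -0.001]
```

Emit:
carry_out(plan=[[0.05,0.005,0,0,0],[0.05,0.005,0,0,0],[0.05,0.005,0,0,0],[0.05,0.005,0,0,0],[0.05,0.005,0,0,0],[0.05,0.005,0,0,0],[0.05,0.005,0,0,0],[0.05,0.005,0,0,0],[0.05,0.0,0,0,0]])

```text
time_s: 5.78
tcp_pos: [0.5738, -0.0043, 0.0564]
ee_rot: [0.702, 0.087, -0.087, -0.702]
force: [-2.0, -0.3, -0.7]
finger_gap: 0.0499
```

```bash
python3 - <<'E'
from h import *; rep([-.064,0,.055])
E
```

```text
t 5.78 tcp cradle [-0.0771 -0.      0.0564] F cradle [-2.   0.2 -0.7] gap 0.0499
tool axes in cradle cols
 [[ 1.    -0.001  0.   ]
 [-0.    -0.     1.   ]
 [-0.001 -1.    -0.   ]]
tool delta [0.0131 0.0014 0.0001] world [ 0.013  0.003 -0.001]
```

Sliding smoothly. On slowly in small steps to the stop.

Emit:
carry_out(plan=[[0.05,0.003,0,0,0],[0.05,0.003,0,0,0],[0.05,0.003,0,0,0],[0.05,0.002,0,0,0],[0.05,0.0,0,0,0]])

```text
time_s: 6.4
tcp_pos: [0.584, -0.0016, 0.0564]
ee_rot: [0.702, 0.086, -0.088, -0.702]
force: [-6.9, -1.9, 1.3]
finger_gap: 0.0501
```

```bash
python3 - <<'E'
from h import *; rep([-.064,0,.055])
E
```

```text
t 6.4 tcp cradle [-0.0666  0.      0.0564] F cradle [-7.1 -0.2  1.3] gap 0.0501
tool axes in cradle cols
 [[ 1.    -0.002 -0.   ]
 [ 0.     0.     1.   ]
 [-0.002 -1.     0.   ]]
tool delta [ 0.0026  0.0014 -0.    ] world [ 0.002  0.001 -0.001]
```

Emit:
carry_out(plan=[[0.05,0.002,0,0,0],[0.05,0.0,0,0,0]])

```text
time_s: 6.65
tcp_pos: [0.5843, -0.0018, 0.0564]
ee_rot: [0.702, 0.085, -0.089, -0.702]
force: [-11.0, -3.3, 7.5]
finger_gap: 0.0501
```

```bash
python3 - <<'E'
from h import *; rep([-.064,0,.055])
E
```

```text
t 6.65 tcp cradle [-0.0663 -0.0002  0.0564] F cradle [-11.5  -0.5   7.5] gap 0.0501
tool axes in cradle cols
 [[ 1.    -0.005 -0.   ]
 [ 0.     0.     1.   ]
 [-0.005 -1.     0.   ]]
tool delta [0.0024 0.0014 0.0002] world [ 0.002  0.001 -0.001]
```

Emit:
carry_out(plan=[[0.05,0.003,0,0,0],[0.05,0.0,0,0,0]])

```text
time_s: 6.9
tcp_pos: [0.5847, -0.0021, 0.0563]
ee_rot: [0.702, 0.083, -0.09, -0.702]
force: [-19.6, -6.0, 14.7]
finger_gap: 0.0497
```

```bash
python3 - <<'E'
from h import *; rep([-.064,0,.055])
from plant import *
im=viewer.capture("top"); overlay("top",im,PC,0,0,"pics/top2.png",(205,325,145,260),5)
im=viewer.capture("scene"); overlay("scene",im,PC,0,0,"pics/scene2.png",(220,360,200,310),5)
E
```

```text
t 6.9 tcp cradle [-0.066  -0.0006  0.0563] F cradle [-20.5  -1.1  14.7] gap 0.0497
tool axes in cradle cols
 [[ 1.    -0.01   0.   ]
 [-0.     0.001  1.   ]
 [-0.01  -1.     0.001]]
tool delta [0.002  0.0013 0.0006] world [ 0.002  0.001 -0.001]
```

View pics/top2.png

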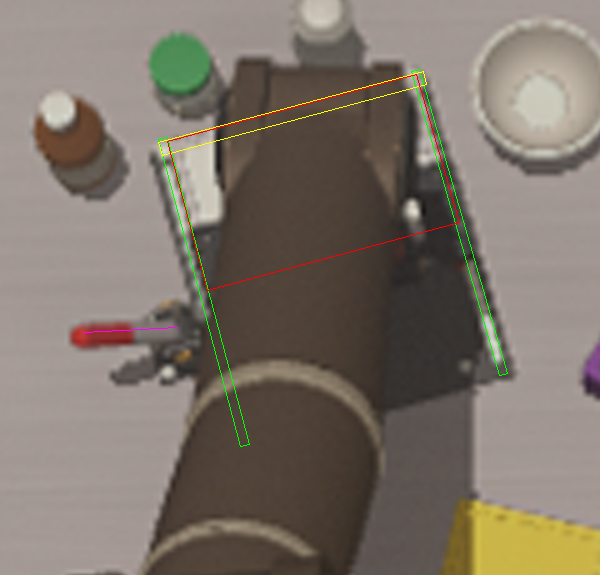

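View pics/scene2.png

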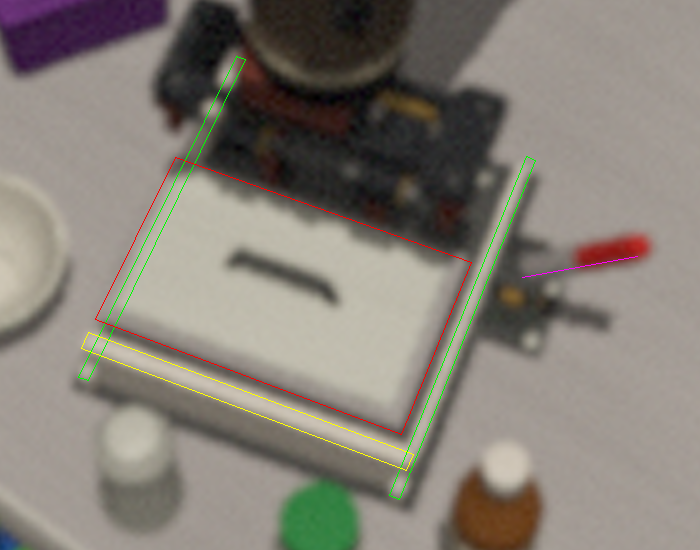

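Emit:
carry_out(plan=[[0.05,-0.02,0,0,0],[0.05,-0.05,0,0,0],[0.05,-0.04,-0.03,0,0],[0.02,0,-0.05,0,0],[0,0,-0.04,0.02,0],[0,0,-0.01,0.05,0],[0,0,0,0.05,0],[0,0,0,0.05,0],[0,0,0,0.04,0],[0,0,0,0,0]])

```text
time_s: 8.25
tcp_pos: [0.432, 0.1807, 0.1874]
ee_rot: [-0.701, -0.09, 0.088, 0.702]
force: [-0.1, 0.1, -0.4]
finger_gap: 0.0005
```

```bash
python3 - <<'E'
from h import *; rep([-.069,.215,.105])
from plant import *
im=viewer.capture("top"); overlay("top",im,PC,0,0,"pics/top3.png",(205,325,145,260),5)
for n in ("pan","pan_front","latch_tip"): print(n,[(C((0,0,-PC[2]),np.array(d["at"])-[PC[0],PC[1],0]).round(4)[0],round(d["confidence"],2)) for d in spot_point(n,"top")])
im=viewer.capture("scene"); overlay("scene",im,PC,0,0,"pics/scene3.png",(220,360,200,310),5)
for n in ("pan","pan_front","latch_tip"): print(n,[(C((0,0,-PC[2]),np.array(d["at"])-[PC[0],PC[1],0]).round(4)[0],round(d["confidence"],2)) for d in spot_point(n,"scene")])
E
```

```text
t 8.25 tcp cradle [-0.1695  0.2139  0.1874] F cradle [-0.   0.1 -0.4] gap 0.0005
tool axes in cradle cols
 [[ 1.     0.003 -0.006]
 [ 0.006  0.002  1.   ]
 [ 0.003 -1.     0.002]]
tool delta [0.1003 0.0827 0.0004] world [ 0.097  0.026 -0.082]
pan [(array([-0.3385, -0.0467,  0.0004]), 0.88), (array([-0.1962, -0.2414,  0.0008]), 0.84), (array([ 0.0024, -0.0043,  0.0037]), 0.68)]
pan_front [(array([-0.3067,  0.006 ,  0.068 ]), 0.95), (array([-0.0568,  0.0016,  0.0698]), 0.9), (array([-0.1599, -0.2811,  0.0658]), 0.58)]
latch_tip [(array([ 0.1117, -0.0368,  0.0012]), 0.55), (array([-0.0705,  0.1727,  0.1187]), 0.41)]
pan [(array([-0.0016, -0.0036,  0.0041]), 0.92), (array([-3.361e-01, -4.440e-02, -2.000e-04]), 0.66), (array([-0.1989, -0.2382,  0.002 ]), 0.6), (array([8.080e-02, 1.504e-01, 1.000e-04]), 0.37)]
pan_front [(array([-0.3071,  0.0045,  0.0593]), 0.78), (array([-0.0508,  0.0036,  0.0728]), 0.73), (array([-0.1601, -0.2779,  0.0668]), 0.69), (array([0.1134, 0.0629, 0.0033]), 0.52)]
latch_tip [(array([-0.0643,  0.1729,  0.1208]), 0.64)]
```

View pics/top3.png

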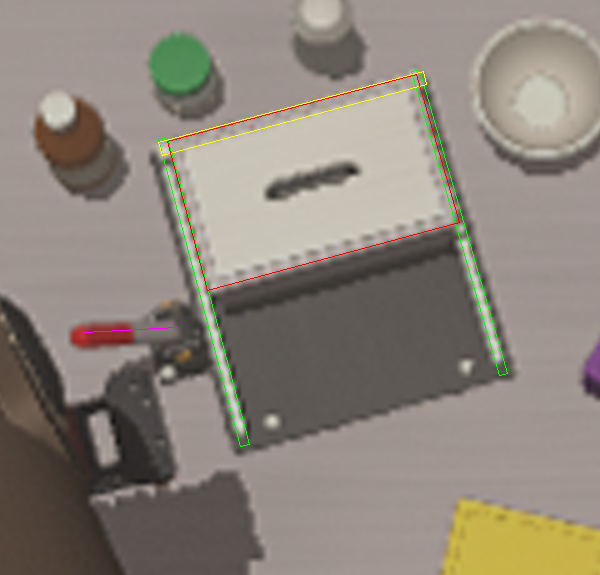

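View pics/scene3.png

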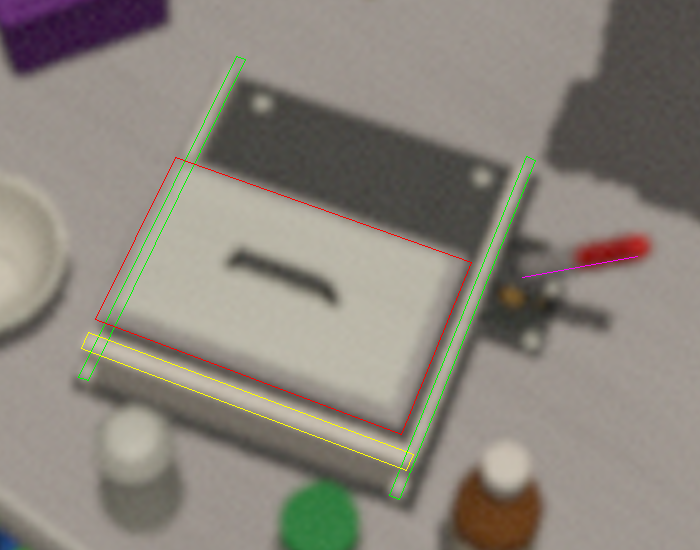

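The pan matches its home outline in both views, and the networks put its origin within ±2.5 mm of x=0. The lever is still open. Next I'll go to the outside of the lever.

Emit:
carry_out(plan=[[0,0.05,0,0.005,0],[0,0.05,0,0,0],[0,0,0.04,0,0],[0,0,0.042,0,0],[0,0,0,0,0]])

```text
time_s: 9.28
tcp_pos: [0.5257, 0.2045, 0.102]
ee_rot: [0.703, 0.085, -0.089, -0.701]
force: [0.1, 0.2, 0.3]
finger_gap: 0.0004
```

```bash
python3 - <<'E'
from h import *; rep([-.069,.215,.105])
from plant import *
im=viewer.capture("top"); overlay("top",im,PC,0,0,"pics/top4.png",(185,325,145,260),5)
im=viewer.capture("scene"); overlay("scene",im,PC,0,0,"pics/scene4.png",(220,380,200,310),5)
E
```

```text
t 9.28 tcp cradle [-0.0729  0.2142  0.102 ] F cradle [0.2 0.2 0.3] gap 0.0004
tool axes in cradle cols
 [[ 1.    -0.006  0.001]
 [-0.001 -0.001  1.   ]
 [-0.006 -1.    -0.002]]
tool delta [ 0.0039 -0.0031  0.0008] world [0.004 0.002 0.003]
```

View pics/scene4.png

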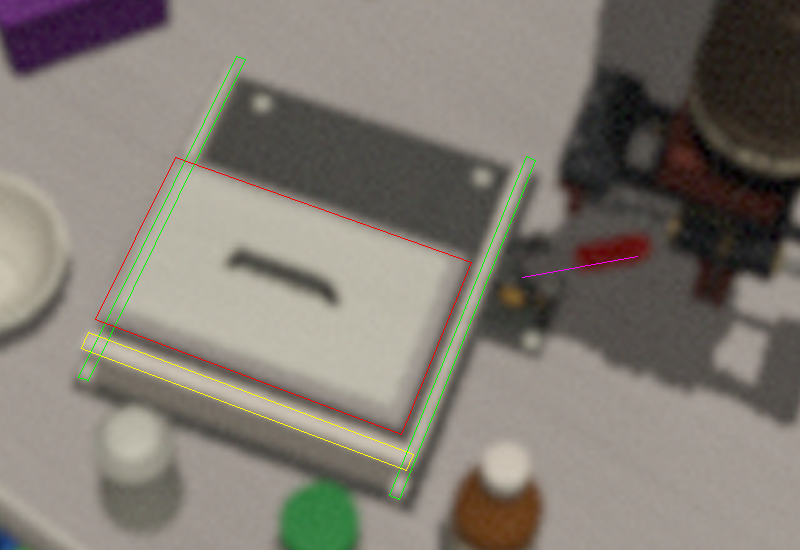

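Emit:
carry_out(plan=[[0,0.003,-0.003,-0.01,0],[0,0,0,-0.01,0],[0,0,0,-0.01,0],[0,0,0,-0.01,0],[0,0,0,0,0]])

```text
time_s: 10.0
tcp_pos: [0.5407, 0.1675, 0.1083]
ee_rot: [-0.702, -0.087, 0.086, 0.702]
force: [-0.7, 1.5, -0.8]
finger_gap: 0.0004
```

```bash
python3 - <<'E'
from h import *; rep([-.069,.1,.105])
from plant import *
im=viewer.capture("scene"); overlay("scene",im,PC,0,0.35,"pics/scene5.png",(220,380,200,310),5)
E
```

```text
t 10.0 tcp cradle [-0.0673  0.1746  0.1083] F cradle [-0.3  1.6 -0.8] gap 0.0004
tool axes in cradle cols
 [[ 1.     0.001  0.001]
 [-0.001  0.001  1.   ]
 [ 0.001 -1.     0.001]]
tool delta [-0.0017  0.0033 -0.0747] world [ 0.017 -0.073 -0.003]
```

View pics/scene5.png

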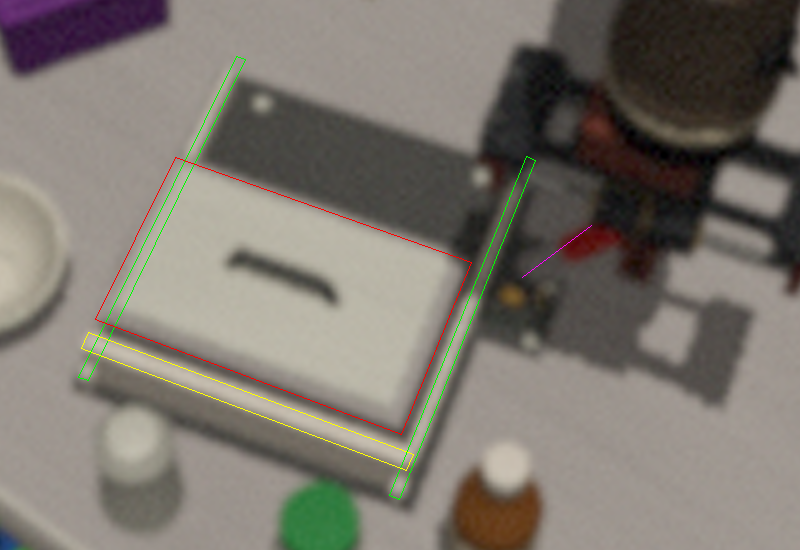

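The lever is moving with the finger: its red tip has gone from (645,245) to about (615,240). I'll continue the sweep.

Emit:
carry_out(plan=[[0,0,0,-0.01,0],[0,0,0,-0.01,0],[0,0,0,-0.01,0],[0,0,0,-0.01,0],[0,0,0,-0.01,0],[0,0,0,-0.01,0],[0,0,0,-0.01,0],[0,0,0,-0.01,0],[0,0,0,0,0]])

```text
time_s: 11.18
tcp_pos: [0.5599, 0.0889, 0.1076]
ee_rot: [0.702, 0.086, -0.086, -0.702]
force: [-0.1, -0.3, -0.8]
finger_gap: 0.0007
```

```bash
python3 - <<'E'
from h import *; rep([-.069,.1,.105])
from plant import *
im=viewer.capture("scene"); overlay("scene",im,PC,0,2.09,"pics/scene6.png",(220,380,200,310),5)
E
```

```text
t 11.18 tcp cradle [-0.0679  0.0937  0.1076] F cradle [-0.1 -0.3 -0.8] gap 0.0007
tool axes in cradle cols
 [[ 1.    -0.     0.002]
 [-0.002 -0.001  1.   ]
 [-0.    -1.    -0.001]]
tool delta [-0.0011  0.0026  0.0063] world [-0.003  0.006 -0.003]
```

View pics/scene6.png

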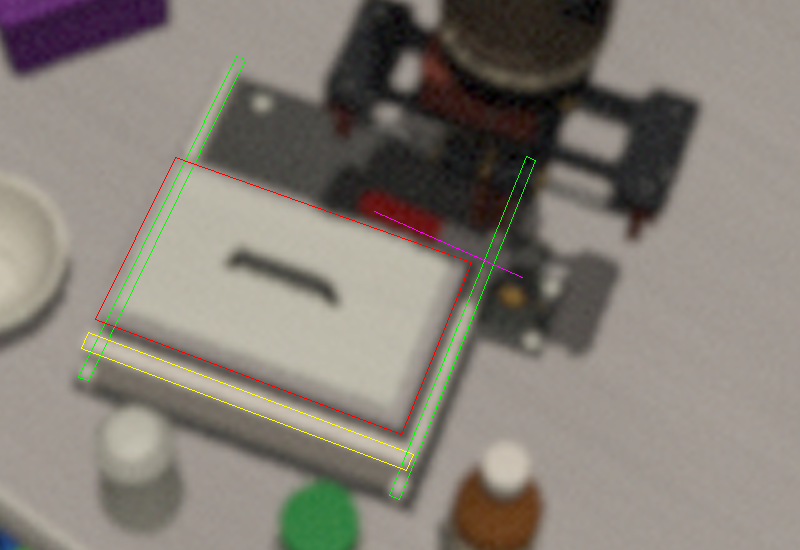

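The lever has snapped over: the red grip now lies across the front of the pan at about (400,213). I'll go straight up and clear, then check.

Emit:
carry_out(plan=[[0,0,-0.03,0.003,0],[0,0,-0.05,0,0],[0,0,-0.05,0,0],[0,-0.03,0,0.05,0],[0,-0.03,0,0.05,0],[0,-0.03,0,0.05,0],[0,-0.03,0,0.05,0],[0,0,0,0.05,0],[0,0,0,0.05,0],[0,0,0,0,0]])

```text
time_s: 12.48
tcp_pos: [0.367, 0.3589, 0.2375]
ee_rot: [-0.701, -0.089, 0.09, 0.702]
force: [0.3, -0.7, 0.5]
finger_gap: 0.0007
```

```bash
python3 - <<'E'
from h import *; rep()
from plant import *
for c,b in (("top",(145,325,140,260)),("scene",(200,360,200,310))):
    im=viewer.capture(c); overlay(c,im,PC,0,2.09,f"pics/{c}7.png",b,4 if c=="top" else 5); cv2.imwrite(f"pics/{c}7full.png",im[:,:,::-1])
    for n in ("pan","pan_front","latch_tip"): print(c,n,[(C((0,0,-PC[2]),np.array(d["at"])-[PC[0],PC[1],0]).round(4)[0],round(d["confidence"],2)) for d in spot_point(n,c)])
E
```

```text
t 12.47 tcp cradle [-0.1891  0.4026  0.2375] F cradle [ 0.1 -0.7  0.5] gap 0.0007
tool axes in cradle cols
 [[ 1.    -0.001 -0.007]
 [ 0.007  0.001  1.   ]
 [-0.001 -1.     0.001]]
top pan [(array([-0.198 , -0.2443, -0.0023]), 0.95), (array([-0.0006, -0.0038,  0.0035]), 0.7), (array([-0.3378, -0.0449,  0.0009]), 0.66)]
top pan_front [(array([-0.1604, -0.2782,  0.0635]), 0.91), (array([-0.3081,  0.0059,  0.0664]), 0.74), (array([ 4.250e-02,  4.597e-01, -1.000e-04]), 0.72), (array([-0.057 ,  0.0001,  0.0719]), 0.7)]
top latch_tip [(array([-0.0632,  0.0301,  0.064 ]), 0.52)]
scene pan [(array([-0.1967, -0.2362, -0.0015]), 0.72), (array([-0.3355, -0.0459,  0.0025]), 0.67), (array([-0.0032, -0.0058,  0.0033]), 0.64), (array([0.1086, 0.0681, 0.0007]), 0.18)]
scene pan_front [(array([-0.1591, -0.2778,  0.0663]), 0.9), (array([-0.3063,  0.0054,  0.0626]), 0.87), (array([-0.0508,  0.0004,  0.0713]), 0.62)]
scene latch_tip [(array([-0.0615,  0.0255,  0.0676]), 0.76), (array([0.1097, 0.0663, 0.001 ]), 0.41), (array([-0.0517,  0.0025,  0.073 ]), 0.4)]
```

View pics/top7.png

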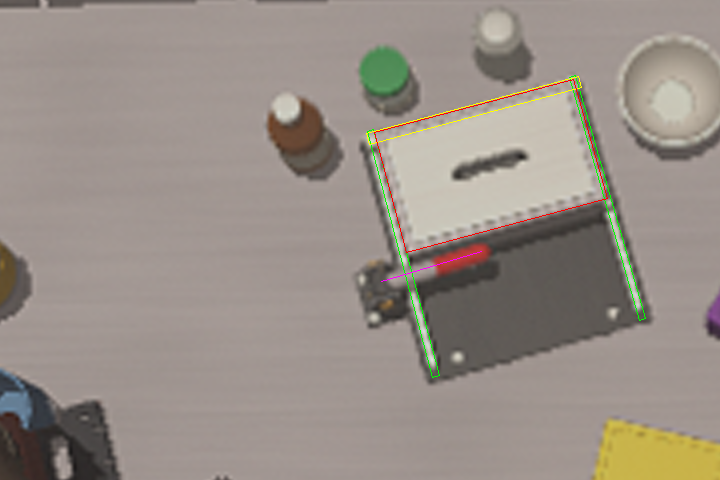

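View pics/scene7.png

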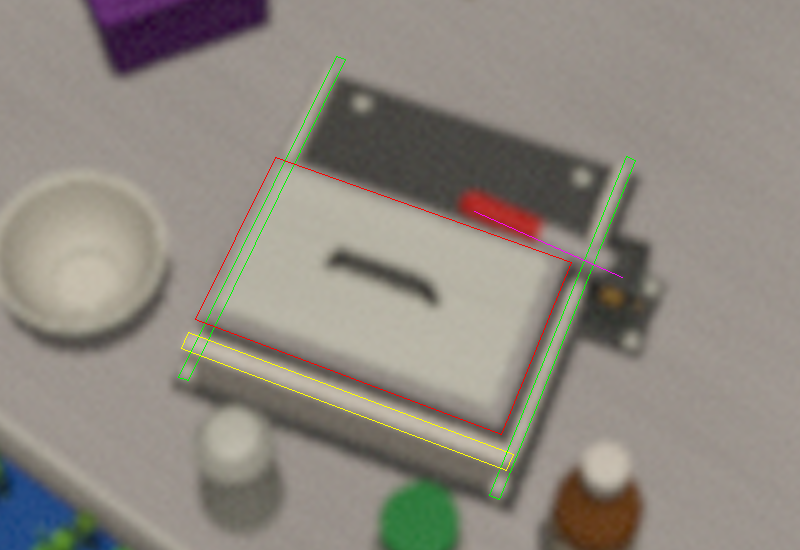

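View pics/top7full.png

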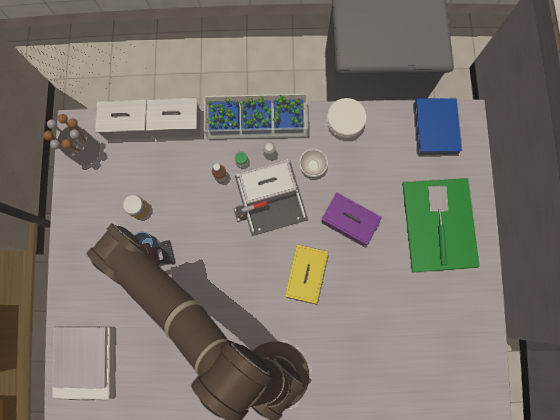

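```bash
python3 -c "
from plant import *
print(workorder.sign_off(), arm.sense()['time_s'])"
```

```text
the job is handed in; nothing more can be done
the job is handed in; nothing more can be done
```

The pan is home against the back stop and the latch lever is locked across its front. I handed the job in after about 13 s of the 48 s allowed.

- **Pan:** I pushed it about 57 mm along the cradle with two open fingertips. At the end it stopped moving while the push force rose to about 20 N, which shows it was against the stop. In the last pictures its rim matches the home outline in both views. The networks put its origin at x = -0.6 mm (top) and -3.2 mm (scene), within their 4 mm accuracy.
- **Lever:** I then pushed the red grip inwards with the closed fingers until it snapped over. The networks put its tip at a height of 64 to 68 mm against an expected 66 mm when locked. It lies in front of the pan, not on the rim.
- **Everything else:** The purple and yellow look-alikes and the loose items look unmoved in the top picture, though the arm partly hides the mug there; I did not measure any of them. The arm finished well clear, with only sensor-level force readings.

No check failed. The two cameras differ by a few millimetres on the pan and the lever, which is within calibration and network error.

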